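# Open the access panel of the blue control box

## Robot

A 6-joint arm with a two-finger parallel gripper is mounted at the origin on the work surface; the furniture and walls round the work are solid. World frame = base frame: x ahead of the robot, y to its left, z up, the work surface at z = 0. Lengths are in m, angles in degrees, forces in N, time in s.
With the tool pointing down it reaches from about 0.4 to 0.825 m from the base axis. Payload 7 kg.
Tool frame: the origin (TCP) lies on the centre line of the jaws, within the pads' length; the fingertips stand 19 mm ahead of it and the grasp point (between the pads) is the TCP (r.tip_extent is the distance from the TCP to the fingertips, in m); z points along the fingers, y is the line along which they close (so a half turn about z gives the same grasp; the last joint's range is limited). The gripper opens to 88 mm and grips with 3 to 60 N. Pads are 19 mm wide; open, the fingers measure 130 mm over their backs; the gripper's body (78 mm by 193 mm) begins 47 mm behind the grasp point.
Start: joints at [86.007, 20.546, 0.682, 0, -70.136, -16.507], TCP at [0.236, 0.632, 0.246] pointing down, gripper open.
Joint ranges: [-176.03, 176.03], [-82.01, 121.73], [-58.28, 71.71], [-173.87, 95.51], [-174.79, -0.11], [-173.66, 173.66]. Speed limits (degrees/s): [136.94, 136.94, 172.46, 180, 180, 180].

## Interface

Orientations are given as [roll, pitch, yaw] about the fixed x, y, z axes, in that order (R = Rz(yaw) Ry(pitch) Rx(roll)).
In Python, from plant import r gives the robot as it stands. The module is installed in compiled form; this text tells all that it offers.
- The arm moves only by the tool jog_arm, never from a script. Its argument "deltas" is a list that holds one entry, the list of rows, each a list of 5 numbers: the opening, from -1 (shut) to 1 (fully open), then the shift along the world's x, y, z in cm, then the turn about the world's z in rad. In form: [[[claw, dx, dy, dz, turn], ...]]. A call has 1 to 8 rows; each row shifts and turns the commanded pose from where the row before left it; what a row does not reach is not made up. A row lasts 1/8 s, in which the tool goes at most 62.5 mm and 10.7 degrees, less where a joint would pass 70% of its speed; a pose out of reach is approached as far as the arm can. A call with a gripper value outside its range is refused whole. The fingers move at their own pace and stop on an object; "force" is the grip in N (left out, the last holds). Time passes only in rows, so rows that do not move let the fingers close. It gives the time, the measured TCP pose, the force, the opening and the grip force at its end, in the units of the state.
- r.get_state(): the state, without advancing time (a new reading comes with each control period).
- r.capture(name): name is "scene" or "top"; returns the picture (480x640x3 uint8, blue, green, red); there is no depth.
- r.camera_info(name): a dict with "fx", "fy", "cx", "cy" (pixels), "view" (4x4, takes a point from world to camera coordinates). Camera axes: x right, y up, looking along -z (the intrinsics and any distortion apply to the point x, -y, -z); pixel columns grow to the right and rows downward; lengths in m; the calibration is good to about 2 mm. A picture is of the moment at which its call begins. camera_info takes no time and is no camera call.
- r.close_job(): hands the job in; it is judged then, once.
The state is a dict: "time_s": time; "joints": joint angles; "qd": joint speeds; "joint_torque": joint torques, N m; "tcp_pos": TCP position; "eef_rot": TCP orientation; "contact_force": force on the tool from outside, world axes, zero at the start; "moment": the same for the moment, N m; "gripper_width": finger opening in m; "gripper_force": force on a finger pad.
Only numpy, scipy, OpenCV 4.12 (cv2) and the standard library are available. Lean on these libraries where they do the work, as an engineer would, in place of code of your own. Each camera call takes 0.05 s, during which the arm holds its last target. There are 200 camera calls.

## Task

The blue control box on the bench has to be opened for service: give the black wing of its quarter-turn fastener a quarter turn counterclockwise to unlocked, then swing the access panel, which has a bow handle, up to at least 60 degrees, where it stays by itself, and let go. Leave the white box locked and shut, and do not shift or tip the specimen cup and the brown bottle.

Things in the scene. Friction and masses are not known exactly. Their poses are not given: they have to be found in the camera images.
- blue_box: Blue sheet-metal control box with a blue top, 150 (x) x 130 (y) x 78 mm high, fixed; a white one of the same make stands left or right of it. Origin: centre of its underside; x to the right (roughly -y of the world), y away from the robot, z up. Its top is a hinged panel 141 x 130 x 4 mm, upper face at z = 78 mm, shut at the start; on it are a black-winged fastener and a dark bow handle.
- blue_grip (a point): Grip point of the fastener's wing, on its upright turning axis, 26 mm above the panel, at x = +15, y = -31, z = +104 mm in the box. The wing is an upright black blade 44 long, 10 thick, top 38 mm and foot 6 mm above the panel, on a steel disc 32 mm across; a white line marks one half. The point turns with it: -y along the blade to the white line, x across its 10 mm, z up.
- blue_wing (a joint): Wing angle, rad. 0 locked: blade along the box's y, white line to the red dot at the edge nearest the robot. pi/2 unlocked, at a stop: blade along the box's x, white line to the green dot on the right (hinge side). Grows counterclockwise from above; starts at 0 to 0.2; stays where left (friction about 0.06 N m). A cam under it holds the panel down until about 60 degrees.
- blue_pull (a point): Middle of the bow handle's bar near the panel's left edge: round, 10 mm thick, along the box's y, 80 mm clear between its posts, centre line 35 mm above the panel (x = -55, y = 0, z = +113 mm in the box when shut). Being round, it turns between pads that close along the box's x at its middle, so the tool can stay pointing down while it carries the bar round the hinge.
- blue_hinge (a point): Middle of the panel's hinge axis, at its right edge, x = +68, y = 0, z = +74 mm in the box; the axis lies along the box's y. From it the bar lies 123 mm to the left (-x) and 39 mm up when shut.
- blue_panel (a joint): Opening angle of the blue box's panel, rad: 0 shut, stop at 1.75. The left edge, with the handle, swings up and over to the right. A stiff hinge (about 0.4 N m): the panel stays at any angle; lifting takes about 5 N at the handle.
- white_wing (a joint): Wing of the white box, same make: 0 locked; to be left alone.
- white_panel (a joint): Panel of the white box: 0 shut; to be left alone.
- cup: Loose specimen cup with a red lid, 62 mm across, 68 mm high, a bystander. Origin: centre of its underside, z up.
- bottle: Loose brown culture bottle with a white cap, 39 mm across, 119 mm high, a bystander. Origin: centre of its underside, z up.
- tablet (a point): Obstacle, no part of the job: centre of a thin upright tablet screen on a swing arm, left of the boxes, 262 mm long, from 0.16 to 0.34 m above the bench, running from the tall grey analyser behind the boxes (0.39 m high) towards the robot. Pass over it with the fingertips above 0.38 m. In front, right of the middle, stands a grey drawer cabinet, 0.20 m high.

How it is judged:
By the outcome, as a careful person would: the job done as asked, in the order asked, and still so for the second after the job is handed in, with the robot touching nothing.
It also fails if it takes over 51 s, if anything falls off the work surface, if the arm or the gripper's body presses on something with over 40 N, if the wrist force passes 120 N, or if a joint passes its speed limit or range.

## Working session

There is one attempt and no reset: what is moved stays moved. The work goes in short steps, Python scripts to look and compute and a tool call to move; the robot and the scene stay as the last step left them, time stands still between calls to the robot, and variables do not carry over. Pictures are saved under pics/ and viewed, at most 10 in all, crops included, and the job is handed in when it is done.

Besides the shell and the picture viewer there is one more tool, called after "Request:" as name(argument=value, ...), one argument or row to a line, values as JSON. jog_arm: Moves the arm, as the interface text tells. Its arguments: {"type":"object","properties":{"deltas":{"type":"array"},"force":{"type":"number"}},"required":["deltas"]}

```bash
mkdir -p pics; cat > h.py <<'E'
import numpy as np, cv2
from plant import r
def ray(c,u,v):
    i=r.camera_info(c); V=np.array(i['view']); R=V[:3,:3]; t=V[:3,3]
    d=R.T@np.array([(u-i['cx'])/i['fx'],-(v-i['cy'])/i['fy'],-1.0]); return -R.T@t,d/np.linalg.norm(d)
def onz(c,u,v,z):
    o,d=ray(c,u,v); return o+d*(z-o[2])/d[2]
def tri(p1,p2):
    (o1,d1),(o2,d2)=ray('scene',*p1),ray('top',*p2)
    s=np.linalg.lstsq(np.c_[d1,-d2],o2-o1,rcond=None)[0]
    a,b=o1+s[0]*d1,o2+s[1]*d2; return (a+b)/2,np.linalg.norm(a-b)
def proj(c,p):
    i=r.camera_info(c); V=np.array(i['view']); q=V[:3,:3]@p+V[:3,3]
    return np.array([i['cx']+i['fx']*q[0]/-q[2], i['cy']-i['fy']*q[1]/-q[2]])
E
python3 - <<'E'
from h import *
for c in('scene','top'):
    cv2.imwrite(f'pics/{c}0.png',r.capture(c)); i=r.camera_info(c); print(c,{k:(np.round(v,3).tolist()) for k,v in i.items()})
print(r.get_state())
E
```

```text
scene {'fx': 520.76, 'fy': 520.76, 'cx': 319.47, 'cy': 238.962, 'view': [[0.567, -0.823, 0.024, -0.278], [0.466, 0.345, 0.815, -0.366], [-0.679, -0.451, 0.58, -0.675], [0.0, 0.0, 0.0, 1.0]]}
top {'fx': 504.987, 'fy': 504.987, 'cx': 319.42, 'cy': 244.23, 'view': [[-0.007, -1.0, 0.003, 0.03], [0.999, -0.007, 0.044, -0.496], [-0.044, 0.003, 0.999, -1.178], [0.0, 0.0, 0.0, 1.0]]}
{'time_s': 0.1, 'joints': array([ 8.60077249e+01,  2.05873506e+01,  6.38727430e-01, -1.67540610e-02,
       -7.01363631e+01, -1.65070723e+01]), 'qd': array([ 0.03156871,  0.03699142,  0.0651194 , -0.0099077 , -0.06344177,
       -0.00956913]), 'joint_torque': array([-2.05079392e-03, -5.84164131e+01,  2.93748897e+01,  7.01556936e+00,
        1.01646248e-02, -5.36915366e-05]), 'tcp_pos': array([0.23626586, 0.63185936, 0.24471698]), 'eef_rot': array([ 1.79914041e+02, -9.04797576e-03, -2.05050450e+01]), 'contact_force': array([-0.22377176,  0.36805677, -0.61256016]), 'moment': array([ 0.05071875, -0.05849493,  0.03087813]), 'gripper_force': 0.0, 'gripper_width': 0.08733038492361035}
```

View pics/scene0.png

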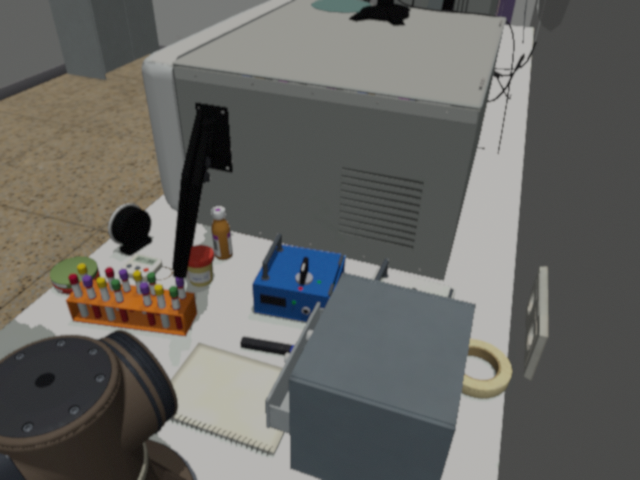

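View pics/top0.png

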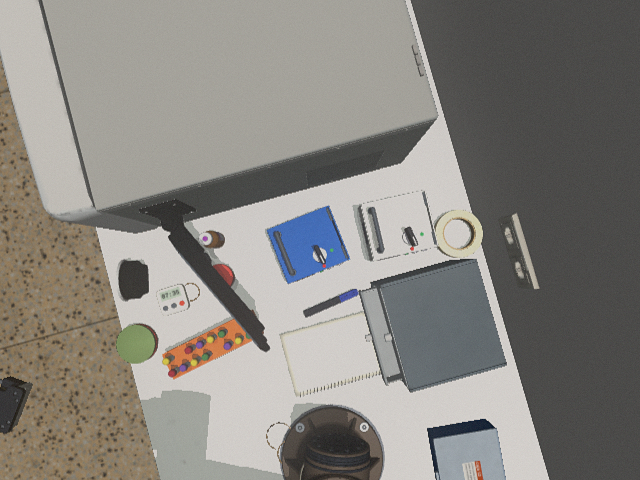

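The scene view shows the blue box near (300,283) with its wing at about (304,272) and its handle at about (272,255). In the top view the box is at (307,245), the wing at (320,254) and the handle at (283,254). The tablet runs from (165,210) to (265,348) in the top view, left of the box. I'll enlarge both.

```bash
python3 - <<'E'
import cv2,numpy as np
a=cv2.imread('pics/scene0.png')[225:325,240:360]; b=cv2.imread('pics/top0.png')[195:295,250:370]
f=lambda x:cv2.resize(x,None,fx=6,fy=6,interpolation=cv2.INTER_CUBIC)[:,:]
cv2.imwrite('pics/cs.png',f(a)); cv2.imwrite('pics/ct.png',f(b))
E
```

```text
(no output)
```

View pics/cs.png

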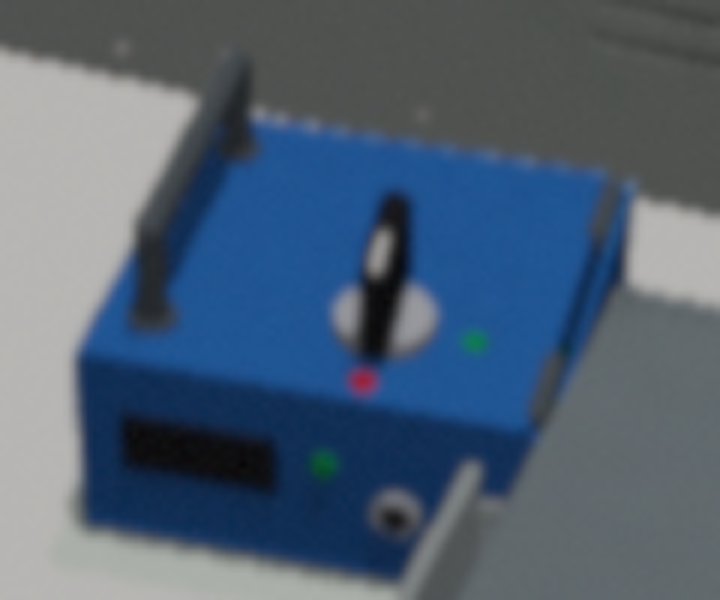

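View pics/ct.png

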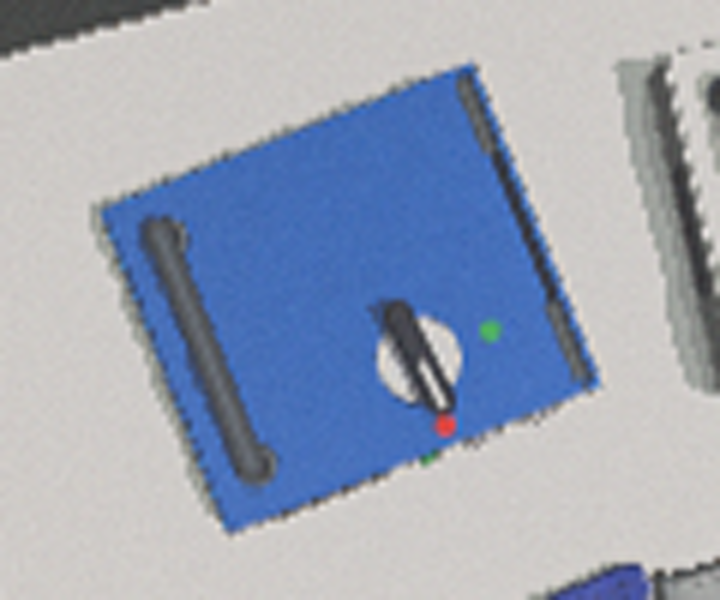

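The crops show the scene corners FL(80,352), FR(530,432) and BR(628,183). The top corners are BL(105,208), BR(473,68), FR(597,383) and FL(231,530). The bar runs (160,233)–(257,468) in the top crop and (238,58)–(150,228) in the scene crop. The blade runs from (397,305) to (443,405) in the top crop, with the white line toward the red dot.

```bash
python3 - <<'E'
from h import *
S=lambda u,v:((u+.5)/6-.5+240,(v+.5)/6-.5+225)
T=lambda u,v:((u+.5)/6-.5+250,(v+.5)/6-.5+195)
for n,s,t in [('FL',(80,352),(231,530)),('FR',(530,432),(597,383)),('BR',(628,183),(473,68)),('red',(363,380),(446,426)),('green',(475,342),(490,331)),('barBack',(238,58),(160,233)),('barFront',(150,228),(257,468)),('bladefar',(396,197),(397,305))]:
    p,e=tri(S(*s),T(*t)); print(n,p.round(4),round(e,4))
c={k:onz('top',*T(*v),.078)[:2] for k,v in dict(FL=(231,530),FR=(597,383),BR=(473,68),BL=(105,208)).items()}
ex=(c['FR']-c['FL']+c['BR']-c['BL']);ey=(c['BL']-c['FL']+c['BR']-c['FR'])
print('size',np.linalg.norm(ex)/2,np.linalg.norm(ey)/2)
yaw=[np.degrees(np.arctan2(ex[1],ex[0])),np.degrees(np.arctan2(ey[1],ey[0]))-90]; print('yaw',yaw)
a=np.radians(np.mean(yaw)); X=np.array([np.cos(a),np.sin(a)]);Y=np.array([-X[1],X[0]])
C=sum(c.values())/4; print('C',C,'X',X)
for n,(x,y) in dict(grip=(.015,-.031),pull=(-.055,0),hinge=(.068,0)).items(): print(n,C+x*X+y*Y)
b=[onz('top',*T(*q),z)[:2] for q,z in [((160,233),.113),((257,468),.113)]]; print('bar mid',sum(b)/2,'dir',np.degrees(np.arctan2(*(b[0]-b[1])[::-1])))
w=[onz('top',*T(*q),.116)[:2] for q in [(397,305),(443,405)]]; d=w[1]-w[0]
print('wing mid',sum(w)/2,np.linalg.norm(d),'angle', (np.degrees(np.arctan2(d[1],d[0]))-np.degrees(a)+90+180)%360-180)
# other objects: tablet, cup,bottle, cabinet rough
for n,u,v,z in [('tab end',265,348,.34),('tab root',170,225,.34),('cab FL',410,390,.2),('cab BL',372,283,.2),('cup',226,274,.068),('bottle',207,239,.119),('anal FL',95,210,.39),('anal FR',437,118,.39),('whiteh',375,230,.113)]: print(n,onz('top',u,v,z).round(3))
E
```

```text
FL [0.4086 0.0956 0.0754] 0.0023
FR [ 0.4602 -0.0381  0.076 ] 0.0032
BR [0.5789 0.0052 0.0765] 0.001
red [0.4462 0.016  0.0785] 0.0017
green [ 0.4812 -0.0006  0.0778] 0.0019
barBack [0.5162 0.1181 0.1148] 0.0024
barFront [0.4315 0.0843 0.114 ] 0.0011
bladefar [0.4892 0.0342 0.1129] 0.0003
size 0.14585936565629573 0.12681442125851197
yaw [np.float64(-69.03633328097008), np.float64(-68.96484031597028)]
C [0.49370375 0.05128224] X [ 0.35835839 -0.9335841 ]
grip [0.47013802 0.02616937]
pull [0.47399404 0.10262937]
hinge [ 0.51807212 -0.01220147]
bar mid [0.47333174 0.10203292] dir 22.14711026806191
wing mid [0.47103129 0.02624546] 0.03934261968196391 angle 3.276348909232695
tab end [0.307 0.12  0.34 ]
tab root [0.516 0.281 0.34 ]
cab FL [ 0.201 -0.148  0.2  ]
cab BL [ 0.41  -0.076  0.2  ]
cup [0.429 0.236 0.068]
bottle [0.504 0.267 0.119]
anal FL [0.537 0.387 0.39 ]
anal FR [ 0.683 -0.165  0.39 ]
whiteh [ 0.521 -0.094  0.113]
```

```bash
python3 - <<'E'
from h import *
im=cv2.imread('pics/scene0.png')
for n,u,v in [('tabend',265,348),('tabroot',170,225)]:
    p=onz('top',u,v,.34); print(n,p.round(3),'scene top/bot',proj('scene',p).round(),proj('scene',p*[1,1,0]+[0,0,.16]).round())
for n,s,t in [('drawBL',(320,308),(361,291)),('drawFL',(270,405),(386,383)),('cabBL',(345,275),(372,283))]: print(n,*tri(s,t))
a=cv2.resize(im[90:290,150:330],None,fx=3,fy=3); b=cv2.resize(cv2.imread('pics/top0.png')[190:390,150:300],None,fx=3,fy=3)
cv2.imwrite('pics/tab.png',np.hstack([a[:,:350],b[:,:]]))
E
```

```text
tabend [0.307 0.12  0.34 ] scene top/bot [183. 172.] [197. 270.]
tabroot [0.516 0.281 0.34 ] scene top/bot [206. 103.] [215. 189.]
drawBL [ 0.39156706 -0.06322244  0.11398509] 0.0032705346411349436
drawFL [ 0.19724366 -0.11499817  0.1146322 ] 0.005660731153781626
cabBL [ 0.41406744 -0.08548642  0.17892486] 0.01601277066717683
```

View pics/tab.png

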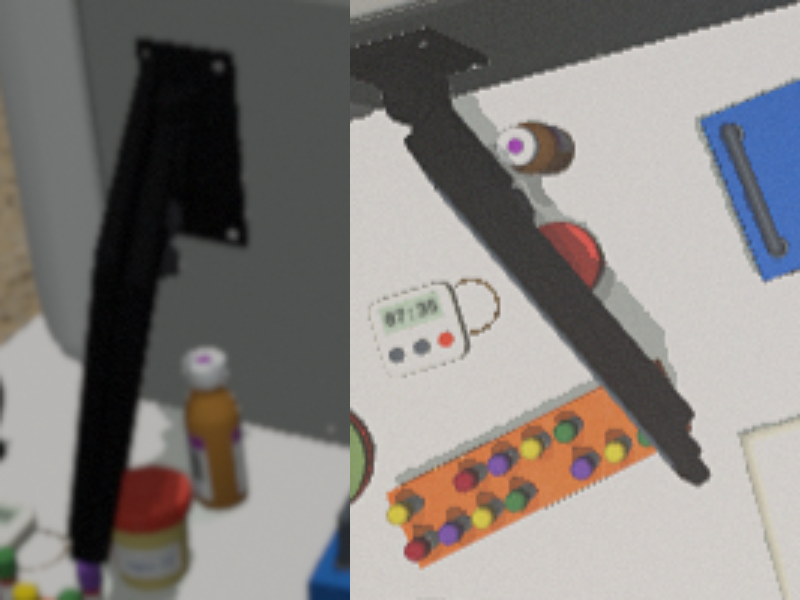

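Request:
jog_arm(
  deltas=[
    [[1, 0, 0, 4, 0], [1, 0, 0, 5, 0], [1, 0, 0, 5, 0], [1, 0, 0, 4, 0], [0.5, 0, 0, 0, 0], [0, 0, 0, 0, 0]],
  ],
  force=30,
)

```text
time_s: 0.85
tcp_pos: [0.2362, 0.6321, 0.4246]
eef_rot: [179.9, 0.0, -20.5]
contact_force: [-0.2, -0.2, 0.2]
gripper_width: 0.0732
gripper_force: 0.0
```

The crop shows the tablet's right (inner) edge in the top picture running from about (210,257) to (264,328), and its left edge from (168,237) to (263,350). The cup sits partly under it.

```bash
python3 - <<'E'
from h import *
n=np.array([-.61,.792])
for u,v,z in [(168.3,236.7,.34),(263.3,350,.34),(210,256.7,.16),(264,328.3,.16),(210,256.7,.34),(264,328.3,.34)]:
    p=onz('top',u,v,z); print(p.round(3), 'dist of bar from it', ((p[:2]-[.474,.1024])@n).round(3))
p,e=tri((180,275),(264,328)); print('end bottom',p,e)
E
```

```text
[0.496 0.284 0.34 ] dist of bar from it 0.13
[0.304 0.123 0.34 ] dist of bar from it 0.12
[0.466 0.252 0.16 ] dist of bar from it 0.123
[0.318 0.141 0.16 ] dist of bar from it 0.126
[0.462 0.213 0.34 ] dist of bar from it 0.095
[0.34  0.122 0.34 ] dist of bar from it 0.097
end bottom [0.30856518 0.15107869 0.13383876] 0.02023110340360603
```

Request:
jog_arm(
  deltas=[
    [[0, 1.5, -5, 0, -0.17], [0, 1.5, -5, 0, -0.17], [0, 1.5, -5, 0, -0.17], [0, 1.5, -5, 0, -0.17], [0, 1.5, -5, 0, -0.17], [0, 1.5, -5, 0, -0.17], [0, 2, -5, 0, -0.17], [0, 2, -5, 0, -0.17]],
  ],
)

```text
time_s: 1.85
tcp_pos: [0.3662, 0.2302, 0.4243]
eef_rot: [179.9, -0.1, -98.7]
contact_force: [1.3, 0.8, 0.4]
gripper_width: 0.0437
gripper_force: 0.0
```

Request:
jog_arm(
  deltas=[
    [[0, 1.7, -3.4, 0, -0.17], [0, 1.7, -3.4, 0, -0.17], [0, 1.7, -3.4, 0, -0.17], [0, 1.8, -3.4, 0, -0.17], [0, 1.8, -3.4, 0, -0.17], [0, 1.7, -3.4, 0, -0.145], [0, 0, 0, 0, 0]],
  ],
)

```text
time_s: 2.72
tcp_pos: [0.4706, 0.0264, 0.4237]
eef_rot: [-180.0, -0.2, -155.7]
contact_force: [-0.8, 0.1, -0.6]
gripper_width: 0.0439
gripper_force: 0.0
```

Request:
jog_arm(
  deltas=[
    [[0, 0, 0, -4, 0], [0, 0, 0, -5, 0], [0, 0, 0, -5, 0], [0, 0, 0, -5, 0], [0, 0, 0, -3.5, 0], [0, 0, 0, 0, 0], [0, 0, 0, 0, 0]],
  ],
)

```text
time_s: 3.6
tcp_pos: [0.4709, 0.0287, 0.2017]
eef_rot: [-180.0, 0.1, -155.4]
contact_force: [1.1, 1.2, 1.0]
gripper_width: 0.0436
gripper_force: 0.0
```

```bash
python3 - <<'E'
from h import *
s=r.get_state(); print(s['joints'].round(1),s['tcp_pos'])
a=r.capture('scene')[170:330,230:390]
cv2.imwrite('pics/s1.png',cv2.resize(a,None,fx=3.7,fy=3.7,interpolation=cv2.INTER_CUBIC))
E
```

```text
[ 27.5   3.2 -27.8   0.  -58.9 -92.9] [0.47093599 0.0286656  0.20167808]
```

View pics/s1.png

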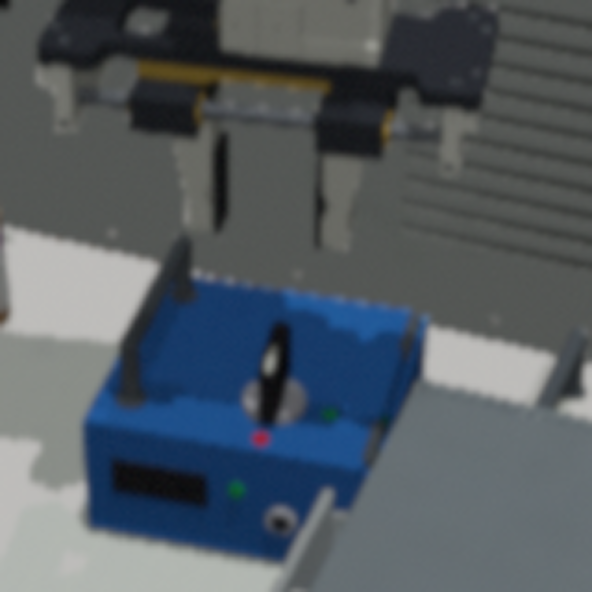

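The gripper hangs over the wing at crop (272,375), straddling it with its fingers at about (205,225) and (340,240). I'll descend and grip.

Request:
jog_arm(
  deltas=[
    [[0, 0, -0.2, -3, 0], [0, 0, 0, -3, 0], [0, 0, 0, -2, 0], [0, 0, 0, -1.3, 0], [0, 0, 0, 0, 0], [0, 0, 0, 0, 0]],
  ],
)

```text
time_s: 4.4
tcp_pos: [0.4711, 0.0265, 0.1086]
eef_rot: [-180.0, 0.1, -155.4]
contact_force: [-1.0, 0.5, 0.6]
gripper_width: 0.0439
gripper_force: 0.0
```

Request:
jog_arm(
  deltas=[
    [[-1, 0, 0, 0, 0], [-1, 0, 0, 0, 0], [-1, 0, 0, 0, 0], [-1, 0, 0, 0, 0], [-1, 0, 0, 0, 0], [-1, 0, 0, 0, 0]],
  ],
  force=25,
)

```text
time_s: 5.15
tcp_pos: [0.4705, 0.0258, 0.1077]
eef_rot: [-180.0, -0.0, -155.4]
contact_force: [1.6, -5.0, 0.8]
gripper_width: 0.0097
gripper_force: 25.0
```

Request:
jog_arm(
  deltas=[
    [[-1, 0, 0, 0, 0.13], [-1, 0, 0, 0, 0.13], [-1, 0, 0, 0, 0.13], [-1, 0, 0, 0, 0.13], [-1, 0, 0, 0, 0.13], [-1, 0, 0, 0, 0.13], [-1, 0, 0, 0, 0.13], [-1, 0, 0, 0, 0.13]],
  ],
)

```text
time_s: 6.15
tcp_pos: [0.4708, 0.0256, 0.1077]
eef_rot: [-180.0, -0.0, -95.6]
contact_force: [4.1, -7.3, -2.0]
gripper_width: 0.0097
gripper_force: 25.0
```

Request:
jog_arm(
  deltas=[
    [[-1, 0, 0, 0, 0.12], [-1, 0, 0, 0, 0.12], [-1, 0, 0, 0, 0.12], [-1, 0, 0, 0, 0.11], [-1, 0, 0, 0, 0.0], [-1, 0, 0, 0, 0]],
  ],
)

```text
time_s: 6.9
tcp_pos: [0.471, 0.0256, 0.1077]
eef_rot: [-180.0, -0.1, -68.9]
contact_force: [4.5, -7.5, -2.4]
gripper_width: 0.0096
gripper_force: 25.0
```

```bash
python3 -c "
from h import *
s=r.get_state(); print(s['moment'],s['contact_force'],s['joints'].round(1))"
```

```text
[-2.7613033  -1.83461331  0.0199397 ] [ 4.46828607 -7.48186636 -2.39177657] [ 27.2   9.6 -35.    0.1 -45.4  -6.1]
```

Request:
jog_arm(
  deltas=[
    [[-1, 0, 0, 0, 0.03], [-1, 0, 0, 0, 0.03], [-1, 0, 0, 0, 0], [-1, 0, 0, 0, 0]],
  ],
)

```text
time_s: 7.4
tcp_pos: [0.471, 0.0257, 0.1077]
eef_rot: [-180.0, -0.0, -65.5]
contact_force: [4.0, -6.4, -1.4]
gripper_width: 0.0105
gripper_force: 25.7
```

```bash
python3 -c "
from h import *
s=r.get_state(); print(s['moment'],s['contact_force'],s['joints'].round(1))"
```

```text
[-2.53578531 -1.7542666  -0.58428676] [ 3.99661861 -6.4453247  -1.3661515 ] [ 27.2   9.6 -35.    0.1 -45.4  -2.7]
```

Request:
jog_arm(
  deltas=[
    [[-1, 0, 0, 0, -0.04], [-0.3, 0, 0, 0, 0], [0, 0, 0, 0, 0], [0, 0, 0, 0, 0], [0, 0, 0, 3, 0], [0, 0, 0, 4, 0], [0, 0, 0, 4, 0], [0, 0, 0, 1, -0.12]],
  ],
)

```text
time_s: 8.4
tcp_pos: [0.4715, 0.0268, 0.2304]
eef_rot: [-179.7, 0.0, -74.7]
contact_force: [0.4, 0.8, -0.7]
gripper_width: 0.0437
gripper_force: 0.0
```

Request:
jog_arm(
  deltas=[
    [[0, 0, 0, 0, -0.18], [0, 0, 0, 0, -0.18], [0, 0, 0, 0, -0.18], [0, 0, 0, 0, -0.18], [0, 0, 0, 0, -0.18], [0, 0, 0, 0, -0.18], [0, 0, 0, 0, -0.18], [0, 0, 0, 0, -0.18]],
  ],
)

```text
time_s: 9.4
tcp_pos: [0.4703, 0.0264, 0.2275]
eef_rot: [180.0, -0.0, -157.5]
contact_force: [0.3, -1.3, 0.6]
gripper_width: 0.0441
gripper_force: 0.0
```

```bash
python3 - <<'E'
from h import *
s=r.get_state(); print(s['tcp_pos'],s['eef_rot'],s['contact_force'])
a=r.capture('scene')[170:330,230:390]
cv2.imwrite('pics/s2.png',cv2.resize(a,None,fx=3.7,fy=3.7,interpolation=cv2.INTER_CUBIC))
E
```

```text
[0.47025424 0.02641052 0.22751476] [ 1.79984728e+02 -2.74183530e-03 -1.57467991e+02] [ 0.32264276 -1.27734142  0.59103447]
```

View pics/s2.png

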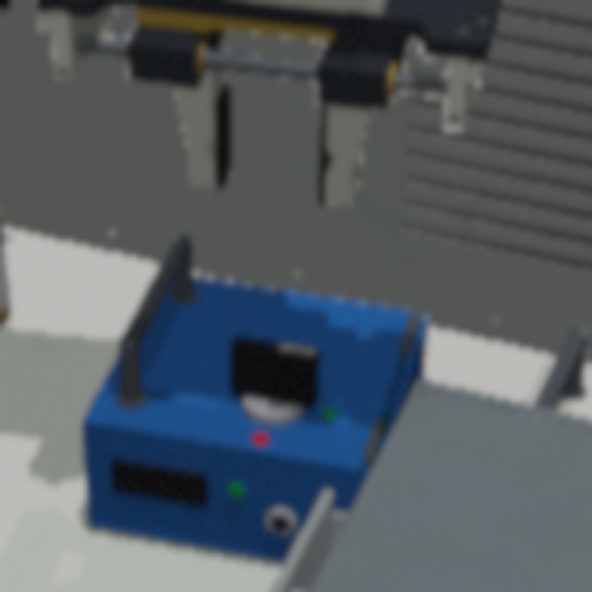

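The wing at crop (275,372) now lies along the box's x, with its white line to the right on the green-dot side, so it is unlocked. Next is the handle.

Request:
jog_arm(
  deltas=[
    [[0, 0.4, 2.5, 0, -0.01], [0, 0.5, 3, 0, 0], [0, 0.4, 2.5, 0, 0], [0, 0, 0, -2, 0], [0, 0, 0, -2.2, 0], [0, 0, 0, 0, 0], [0, 0, 0, 0, 0]],
  ],
)

```text
time_s: 10.32
tcp_pos: [0.4838, 0.1064, 0.1863]
eef_rot: [-180.0, 0.0, -157.6]
contact_force: [0.6, -0.1, -0.0]
gripper_width: 0.0441
gripper_force: 0.0
```

Request:
jog_arm(
  deltas=[
    [[0, 0, 0, -2, 0], [0, 0, 0, -2, 0], [0, 0, 0, -1.7, 0], [0, 0, 0, -0.8, 0], [0, 0, 0, 0, 0], [0, 0, 0, 0, 0]],
  ],
)

```text
time_s: 11.08
tcp_pos: [0.484, 0.1065, 0.1214]
eef_rot: [180.0, 0.1, -157.7]
contact_force: [0.8, 0.4, 0.3]
gripper_width: 0.0439
gripper_force: 0.0
```

Request:
jog_arm(
  deltas=[
    [[-1, 0, 0, 0, 0], [-1, 0, 0, 0, 0], [-1, 0, 0, 0, 0], [-1, 0, 0, 0, 0], [-1, 0, 0, 0, 0], [-1, 0, 0, 0, 0]],
  ],
  force=30,
)

```text
time_s: 11.82
tcp_pos: [0.4835, 0.106, 0.1206]
eef_rot: [-180.0, -0.0, -157.7]
contact_force: [1.3, -2.7, 1.0]
gripper_width: 0.0089
gripper_force: 30.0
```

```bash
python3 -c "
import numpy as np
t=np.radians(np.arange(0,81,5)+np.degrees(np.arctan2(39,123)));R=12.9
p=np.c_[-R*np.cos(t)*.36,R*np.cos(t)*.933,R*np.sin(t)];print(np.diff(p,axis=0).round(2).tolist(),(p-p[0])[[8,15,16]].round(2))"
```

```text
[[0.14, -0.36, 1.06], [0.17, -0.45, 1.02], [0.2, -0.53, 0.97], [0.23, -0.6, 0.92], [0.26, -0.68, 0.86], [0.29, -0.74, 0.79], [0.31, -0.81, 0.72], [0.33, -0.86, 0.64], [0.35, -0.91, 0.56], [0.37, -0.95, 0.47], [0.38, -0.99, 0.38], [0.39, -1.01, 0.29], [0.4, -1.03, 0.19], [0.4, -1.05, 0.1], [0.41, -1.05, -0.0], [0.4, -1.05, -0.1]] [[  1.94  -5.02   6.99]
 [  4.64 -12.02   8.99]
 [  5.04 -13.06   8.89]]
```

Request:
jog_arm(
  deltas=[
    [[-1, 0.14, -0.36, 1.06, 0], [-1, 0.17, -0.45, 1.02, 0], [-1, 0.2, -0.53, 0.97, 0], [-1, 0.23, -0.6, 0.92, 0], [-1, 0, 0, 0, 0]],
  ],
)

```text
time_s: 12.45
tcp_pos: [0.491, 0.0867, 0.1616]
eef_rot: [180.0, 0.1, -157.7]
contact_force: [-4.2, 4.3, 4.4]
gripper_width: 0.0087
gripper_force: 30.0
```

Request:
jog_arm(
  deltas=[
    [[-1, 0.26, -0.68, 0.86, 0], [-1, 0.29, -0.74, 0.79, 0], [-1, 0.31, -0.81, 0.72, 0], [-1, 0.33, -0.86, 0.64, 0], [-1, 0, 0, 0, 0]],
  ],
)

```text
time_s: 13.08
tcp_pos: [0.5028, 0.0568, 0.1925]
eef_rot: [179.9, 0.1, -157.7]
contact_force: [-9.8, 8.8, 16.1]
gripper_width: 0.0088
gripper_force: 30.0
```

```bash
python3 - <<'E'
from h import *
a=r.capture('scene')[130:330,230:390]
cv2.imwrite('pics/s3.png',cv2.resize(a,None,fx=3,fy=3,interpolation=cv2.INTER_CUBIC))
E
```

```text
(no output)
```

View pics/s3.png

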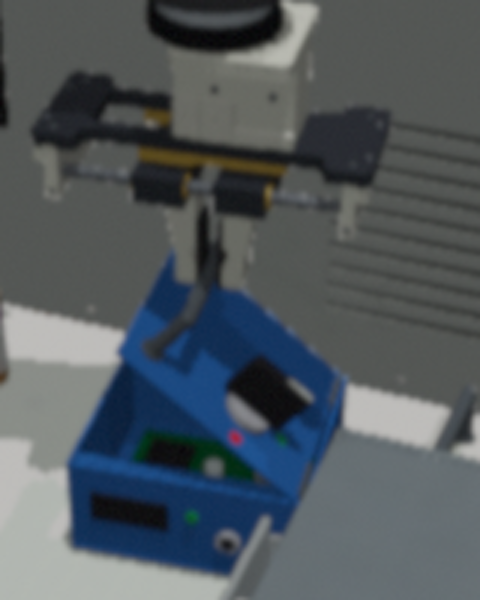

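The panel is about 40° open, with the bar held in the pads at crop (213,255). The force points radially outward from the hinge, so I'm widening the arc slightly.

Request:
jog_arm(
  deltas=[
    [[-1, -0.04, 0.1, 0.2, 0], [-1, 0.35, -0.91, 0.6, 0], [-1, 0.37, -0.95, 0.5, 0], [-1, 0, 0, 0, 0]],
  ],
)

```text
time_s: 13.62
tcp_pos: [0.51, 0.0381, 0.2041]
eef_rot: [-180.0, 0.1, -157.7]
contact_force: [-1.7, 1.2, 5.1]
gripper_width: 0.0089
gripper_force: 30.0
```

Request:
jog_arm(
  deltas=[
    [[-1, 0.38, -0.99, 0.42, 0], [-1, 0.39, -1.01, 0.31, 0], [-1, 0.4, -1.03, 0.21, 0], [-1, 0, 0, 0, 0]],
  ],
)

```text
time_s: 14.12
tcp_pos: [0.5218, 0.0076, 0.2134]
eef_rot: [-179.9, 0.1, -157.7]
contact_force: [0.9, 0.2, 5.3]
gripper_width: 0.0093
gripper_force: 30.0
```

Request:
jog_arm(
  deltas=[
    [[-1, 0.4, -1.05, 0.1, 0], [-1, 0.41, -1.05, 0, 0], [-1, 0.2, -0.5, 0, 0], [-1, 0, 0, 0, 0]],
  ],
)

```text
time_s: 14.62
tcp_pos: [0.5316, -0.0181, 0.2138]
eef_rot: [-180.0, 0.0, -157.7]
contact_force: [2.1, -0.0, 1.3]
gripper_width: 0.009
gripper_force: 30.0
```

```bash
python3 - <<'E'
from h import *
a=r.capture('scene')[130:330,230:390]
cv2.imwrite('pics/s4.png',cv2.resize(a,None,fx=3,fy=3,interpolation=cv2.INTER_CUBIC))
E
```

```text
(no output)
```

View pics/s4.png

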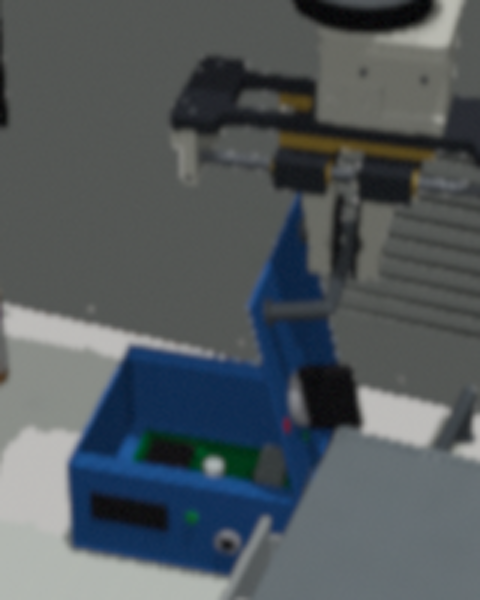

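The panel stands at about 75–78°, with the bar in the pads at crop (345,270). I'll open slightly so the left finger clears the panel, then lift straight up.

Request:
jog_arm(
  deltas=[
    [[-0.6, 0, 0, 0, 0], [-0.6, 0, 0, 0, 0], [-0.6, 0, 0, 0, 0], [-0.6, 0, 0, 0, 0]],
  ],
)

```text
time_s: 15.18
tcp_pos: [0.5311, -0.018, 0.2137]
eef_rot: [-180.0, -0.0, -157.7]
contact_force: [-0.7, 0.0, -0.7]
gripper_width: 0.0176
gripper_force: 0.0
```

Request:
jog_arm(
  deltas=[
    [[-0.6, 0, 0, 1, 0], [-0.6, 0, 0, 2, 0], [-0.6, 0, 0, 3, 0], [-0.6, 0, 0, 4, 0], [-0.6, 0, 0, 4, 0], [-0.6, 0, 0, 3, 0], [-0.6, 0, 0, 0, 0]],
  ],
)

```text
time_s: 16.05
tcp_pos: [0.5322, -0.018, 0.3872]
eef_rot: [-179.9, 0.3, -157.7]
contact_force: [-0.2, 0.2, -1.0]
gripper_width: 0.0176
gripper_force: 0.0
```

```bash
python3 - <<'E'
from h import *
s=r.get_state(); print(s['tcp_pos'],s['contact_force'])
a=r.capture('scene')[130:330,180:390]
b=r.capture('top')[180:380,150:300]; cv2.imwrite('pics/t5.png',b)
cv2.imwrite('pics/s5.png',np.hstack([cv2.resize(x,None,fx=2.2,fy=2.2) for x in (a,b)]))
E
```

```text
[ 0.53216182 -0.01802875  0.38719931] [-0.18789728  0.24683571 -0.99355733]
```

View pics/s5.png

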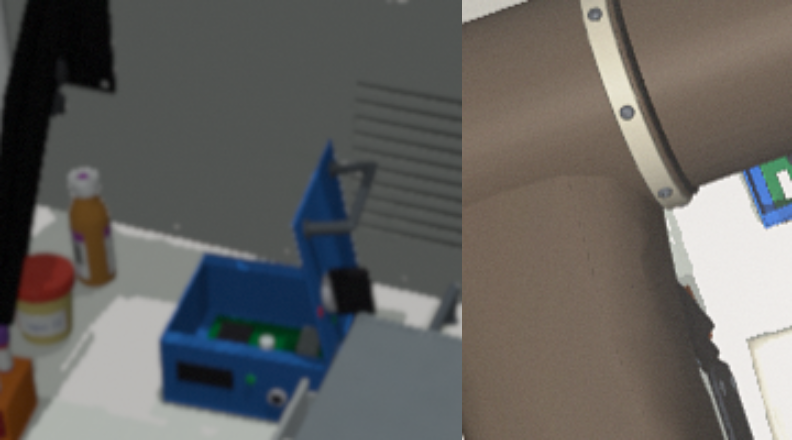

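The panel stays up at about 77° with the handle free. The cup and bottle are upright in place, and the gripper is clear above. Handing in.

```bash
python3 -c "
from plant import r
print(r.close_job())"
```

```text
the job is handed in; nothing more can be done
None
```

I turned the blue box's fastener to unlocked and swung its panel up to about 77° by eye from the camera picture, where it stays without being held; I let go and handed the job in at about 16 s, with the cup and bottle upright and the white box left alone.

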